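# Put the swapped tubes of a dry block heater back into their own wells

### The job

Every tube in the dry block heater was put into the wrong well: re-sort them so that each tube stands fully down in the well whose collar has the colour of its cap. A well takes only one tube, so park tubes in the empty well with the black collar on the way and leave that one empty in the end; never lay a tube down or tip it over. Do not knock over or push away the small flask beside the heater.

Things in the scene. Friction and masses are not known exactly. Their poses are not given: they have to be found in the camera images.
- tube_red: White plastic tube with the bright red screw cap: 83 mm tall, body 16 mm in diameter, cap 17.6 mm in diameter on the top 13 mm; about 20 g. Origin: centre of its underside; z up its axis. Starts upright, fully down in a heater well of another colour, the cap 24 to 37 mm above that well's collar. Its bottom is round: it cannot stand on the bench.
- tube_orange: White plastic tube with the orange screw cap: 83 mm tall, body 16 mm in diameter, cap 17.6 mm in diameter on the top 13 mm; about 20 g. Origin: centre of its underside; z up its axis. Starts upright, fully down in a heater well of another colour, the cap 24 to 37 mm above that well's collar. Its bottom is round: it cannot stand on the bench.
- tube_teal: White plastic tube with the teal (blue-green) screw cap: 83 mm tall, body 16 mm in diameter, cap 17.6 mm in diameter on the top 13 mm; about 20 g. Origin: centre of its underside; z up its axis. Starts upright, fully down in a heater well of another colour, the cap 24 to 37 mm above that well's collar. Its bottom is round: it cannot stand on the bench.
- tube_white: White plastic tube with the white screw cap: 83 mm tall, body 16 mm in diameter, cap 17.6 mm in diameter on the top 13 mm; about 20 g. Origin: centre of its underside; z up its axis. Starts upright, fully down in a heater well of another colour, the cap 24 to 37 mm above that well's collar. Its bottom is round: it cannot stand on the bench.
- well_red: The heater's well with the bright red collar (ring 50 mm wide), place of the tube with the bright red cap. Fixed. Origin: on the bore's axis at its floor, 30 mm above the bench, where a seated tube's origin lies; z up, y along the row of wells, x across it, away from the control panel. Bore 19 mm wide, straight for 32 mm, then a cone to 34 mm at the collar's top, 46 mm above the origin.
- well_orange: The heater's well with the orange collar (ring 50 mm wide), place of the tube with the orange cap. Fixed. Origin: on the bore's axis at its floor, 30 mm above the bench, where a seated tube's origin lies; z up, y along the row of wells, x across it, away from the control panel. Bore 19 mm wide, straight for 32 mm, then a cone to 34 mm at the collar's top, 46 mm above the origin.
- well_teal: The heater's well with the teal (blue-green) collar (ring 50 mm wide), place of the tube with the teal (blue-green) cap. Fixed. Origin: on the bore's axis at its floor, 30 mm above the bench, where a seated tube's origin lies; z up, y along the row of wells, x across it, away from the control panel. Bore 19 mm wide, straight for 32 mm, then a cone to 34 mm at the collar's top, 46 mm above the origin.
- well_white: The heater's well with the white collar (ring 50 mm wide), place of the tube with the white cap. Fixed. Origin: on the bore's axis at its floor, 30 mm above the bench, where a seated tube's origin lies; z up, y along the row of wells, x across it, away from the control panel. Bore 19 mm wide, straight for 32 mm, then a cone to 34 mm at the collar's top, 46 mm above the origin.
- well_black: The spare well with the black collar, empty at the start; made like the other four, origin and axes too. The five stand in one row, 66 mm between axes, in any order of colours, in the heater: a light grey box with a darker deck, 132 mm across by 362 mm along the row, deck 62 mm above the bench, low sloping control panel at -x. Nothing near the row is taller than the tubes.
- flask: A small clear waisted flask, 47 mm in diameter, 86 mm tall, loose on the bench beyond the +y end of the heater, about 232 mm along the row from the middle well. Origin: centre of its underside; z up. A bystander: leave it standing there. (The capped tubes in the blue rack at the back are fixed and no part of the job.)

How it is judged:
By the outcome, as a careful person would: the job done as asked, in the order asked, and still so for the second after the job is handed in, with the robot touching nothing.
It also fails if it takes over 128 s, if anything falls off the work surface, if the arm or the gripper's body presses on something with over 40 N, if the wrist force passes 120 N, or if a joint passes its speed limit or range.

### The arm

A 7-joint arm with a two-finger parallel gripper is mounted at the origin on a cart in front of the work surface, level with it; the furniture and walls round the work are solid. World frame = base frame: x ahead of the robot, y to its left, z up, the work surface at z = 0. Lengths are in mm, angles in rad, forces in N, time in s.
With the tool pointing down it reaches from about 425 to 950 mm from the base axis. Payload 4.7 kg.
Tool frame: the origin (TCP) lies on the centre line of the jaws, within the pads' length; the fingertips stand manip.tips_ahead ahead of it and the grasp point (between the pads) is the TCP (manip.tips_ahead is the distance from the TCP to the fingertips, in mm); z points along the fingers, x is the direction in which the jaws open and shut, and the axes are right-handed (so a half turn about z gives the same grasp; the last joint's range is limited). The gripper opens to 87 mm and grips with 3 to 60 N. Pads are 19 mm wide; open, the fingers measure 117 mm over their backs; the gripper's body (75 mm by 190 mm) begins 51 mm behind the grasp point.
Start: joints at [-1.349, 0.469, -0.049, 1.532, 0.024, 1.141, -0.082], TCP at [167.479, 653.91, 241.573] pointing down, gripper open.
Joint ranges: [-2.59, 2.59], [-0.33, 1.99], [-1.39, 1.29], [0.1, 2.45], [-1.04, 4.18], [0.21, 1.99], [-2.66, 2.66]. Speed limits (rad/s): [2.57, 2.57, 3.14, 3.14, 3.14, 3.14, 3.14].

### API

Orientations are given as [roll, pitch, yaw] about the fixed x, y, z axes, in that order (R = Rz(yaw) Ry(pitch) Rx(roll)).
In Python, from workcell import manip, hand, kinematics, cams, close_job gives the robot as it stands. Calls block until the motion is done:
- manip.goto(position, orientation): joint-space move of the TCP to a pose.
- manip.move_l(position, attitude=None, feed=150): straight line of the TCP; attitude=None keeps the orientation; feed is the mean speed in mm/s.
- manip.movej(angles): joint-space move.
- hand.grip(opening): opening from 0.0 (shut) to 1.0 (fully open); the grip force is fixed at half the most; returns when the fingers have stopped.
- manip.sleep(seconds).
- kinematics.solve_ik(position, orientation): joint angles nearest the present ones, or None.
- cams.capture(name): name is "scene" or "top" or "wrist"; returns the picture (420x560x3 uint8, red, green, blue); there is no depth.
- cams.camera_info(name): a dict with "intrinsics" (3x3 intrinsics, pixels), "view" (4x4, takes a point from world to camera coordinates); the wrist camera has in their place "T_tool_cam" (4x4, takes a point from camera to tool coordinates, whose origin is the TCP and whose axes are the tool frame's). Camera axes: x right, y down, z forward; pixel columns grow to the right and rows downward; lengths in mm; the calibration is good to about 2 mm. A picture is of the moment at which its call begins: read the wrist's pose just before it. camera_info takes no time and is no camera call.
A pose or a line that the arm cannot do raises manip.IKError and nothing moves.
- close_job(): hands the job in, once; it reports no verdict.
Readings, each from a call of its own:
- manip.current_time_s(): time.
- manip.current_joint_positions(): joint angles.
- manip.current_joint_velocities(): joint speeds.
- manip.current_tau(): joint torques, N m.
- manip.current_tcp_pos(): TCP position.
- manip.current_ee_rot(): TCP orientation.
- manip.current_contact_force(): force on the tool from outside, world axes, zero at the start.
- manip.current_wrist_torque(): the same for the moment, N m.
- manip.current_width(): opening from 0.0 (shut) to 1.0 (fully open).
Only numpy, scipy, OpenCV 4.12 (cv2) and the standard library are available. Lean on these libraries where they do the work, as an engineer would, in place of code of your own. Each camera call takes 0.05 s, during which the arm holds its last target.

## Working session

There is one attempt and no reset: what is moved stays moved. The work goes in short steps, each a Python script; the robot and the scene stay as the last script left them, time stands still between calls to the robot, and variables do not carry over. Pictures are saved under pics/ and viewed, and the job is handed in when it is done.

```bash
ls; mkdir -p pics; python3 - <<'E'
from workcell import manip,hand,kinematics,cams
import cv2
for n in("scene","top","wrist"):
    cv2.imwrite(f"pics/{n}0.png",cams.capture(n)[:,:,::-1]); print(n,cams.camera_info(n))
print(manip.current_time_s(),manip.current_tcp_pos(),manip.current_ee_rot(),manip.tips_ahead,manip.current_width())
E
```

```text
pics
scene {'intrinsics': array([[489.45321338,   0.        , 281.67159393],
       [  0.        , 489.45321338, 207.74389397],
       [  0.        ,   0.        ,   1.        ]]), 'view': array([[ 6.38826745e-01, -7.68928264e-01, -2.54895075e-02,
        -2.26337876e+02],
       [-3.77483763e-01, -2.84400778e-01, -8.81261713e-01,
         3.16562298e+02],
       [ 6.70377803e-01,  5.72595427e-01, -4.71940757e-01,
         4.01595891e+02],
       [ 0.00000000e+00,  0.00000000e+00,  0.00000000e+00,
         1.00000000e+00]])}
top {'intrinsics': array([[445.98763794,   0.        , 283.10048025],
       [  0.        , 445.98763794, 203.82829721],
       [  0.        ,   0.        ,   1.        ]]), 'view': array([[ 1.63219865e-02, -9.99865794e-01, -1.40972158e-03,
         1.89129280e+02],
       [-9.96139725e-01, -1.61395068e-02, -8.62853681e-02,
         5.72137195e+02],
       [ 8.62510358e-02,  2.81262828e-03, -9.96269466e-01,
         8.37016048e+02],
       [ 0.00000000e+00,  0.00000000e+00,  0.00000000e+00,
         1.00000000e+00]])}
wrist {'intrinsics': array([[327.91568624,   0.        , 278.96124192],
       [  0.        , 327.91568624, 206.05846232],
       [  0.        ,   0.        ,   1.        ]]), 'T_tool_cam': array([[ 9.99999013e-01,  1.35919775e-03,  3.56612835e-04,
         1.36106489e+00],
       [-1.40513213e-03,  9.69734679e-01,  2.44157076e-01,
        -6.70235820e+01],
       [-1.39620850e-05, -2.44157336e-01,  9.69735632e-01,
        -1.43043014e+02],
       [ 0.00000000e+00,  0.00000000e+00,  0.00000000e+00,
         1.00000000e+00]])}
0.15 [167.38377994 653.47662254 240.73189253] [3.14153114e+00 1.51940562e-03 1.32005650e+00] 19.0 1.0021828296552207
```

View pics/scene0.png

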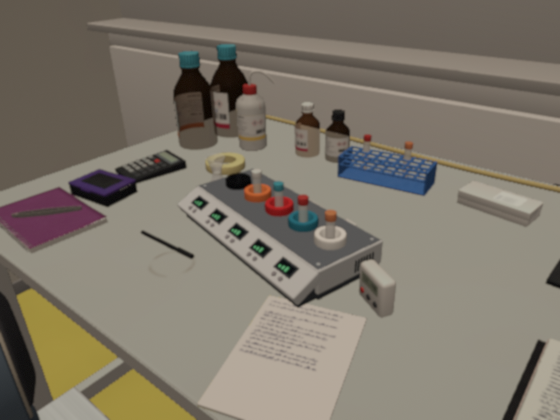

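View pics/top0.png

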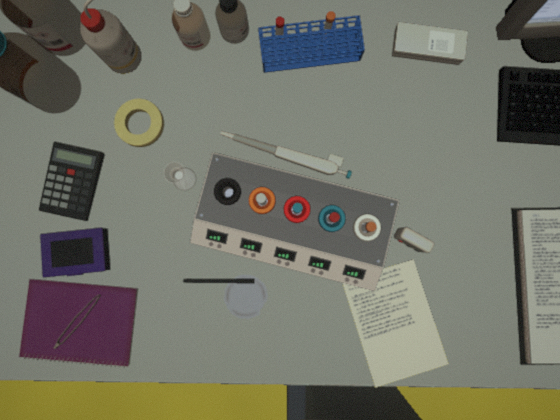

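View pics/wrist0.png

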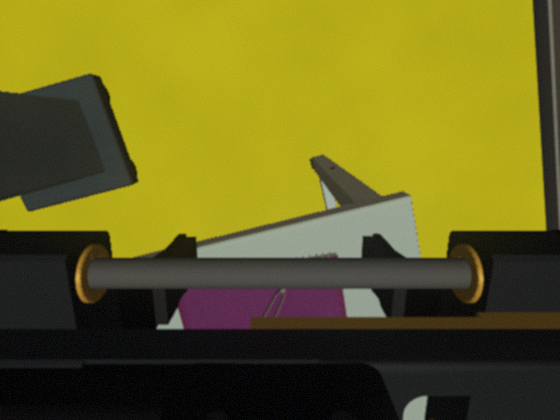

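The top view shows the row, left to right: black collar (228,190) empty, orange (262,200) holding the white cap, red (297,209) holding teal, teal (332,217) holding red, and white (367,228) holding orange. That makes two swaps. The flask is at (182,177), next to the black end. Next I'll measure the collars.

```bash
cat > h.py <<'E'
import numpy as np,cv2
from workcell import manip,hand,kinematics,cams
from scipy.spatial.transform import Rotation as R
def ray(cam,uv):
    i=cams.camera_info(cam);V=i["view"];d=np.linalg.inv(i["intrinsics"])@[uv[0],uv[1],1]
    return -V[:3,:3].T@V[:3,3],V[:3,:3].T@d
def onplane(cam,uv,z):
    c,d=ray(cam,uv);return c+d*(z-c[2])/d[2]
E
python3 - <<'E'
from h import *
im=cv2.imread("pics/top0.png");hsv=cv2.cvtColor(im,cv2.COLOR_BGR2HSV)
crop=im[150:290,150:450];cv2.imwrite("pics/top0c.png",cv2.resize(crop,(800,373),interpolation=cv2.INTER_CUBIC))
g={'black':(228,190),'orange':(262,200),'red':(297,209),'teal':(332,217),'white':(367,228)}
P=[]
for n,(u,v) in g.items():
    H,S,Vv=[hsv[:,:,k].astype(int) for k in range(3)]
    m={'black':Vv<45,'orange':(H>5)&(H<20)&(S>150)&(Vv>90),'red':((H<5)|(H>174))&(S>150)&(Vv>80),'teal':(H>80)&(H<105)&(S>100),'white':(Vv>150)&(S<60)}[n]
    yy,xx=np.mgrid[:420,:560];m=m&((yy-v)**2+(xx-u)**2<17**2)
    cs,_=cv2.findContours(m.astype(np.uint8),cv2.RETR_EXTERNAL,cv2.CHAIN_APPROX_NONE)
    c=max(cs,key=cv2.contourArea);e=cv2.fitEllipse(cv2.convexHull(c))
    p=onplane("top",e[0],76);P.append(p[:2]);print(n,np.round(e[0],1),np.round(e[1],1),p.round(1))
P=np.array(P);print(np.diff(P,axis=0),np.linalg.norm(np.diff(P,axis=0),axis=1))
k=np.arange(5)-2;a=np.polyfit(k,P,1);d=a[0]/np.linalg.norm(a[0]);print("fit",a,np.linalg.norm(a[0]),(P-(a[1]+k[:,None]*66*d)).round(1))
E
```

```text
black [227.  191.2] [25.8 26.2] [586.  300.9  76. ]
orange [261.6 199.9] [25.9 26.4] [571.  237.5  76. ]
red [296.5 208.9] [26.  26.2] [555.7 173.7  76. ]
teal [331.5 218. ] [26.  26.2] [540.2 110.2  76. ]
white [367.1 227. ] [25.4 25.9] [524.9  45.6  76. ]
[[-14.92779297 -63.37155984]
 [-15.35075594 -63.74903483]
 [-15.5144219  -63.51047654]
 [-15.24567201 -64.64264037]] [65.10601815 65.57122196 65.37796201 66.41612356]
fit [[-15.29424635 -63.78069345]
 [555.56158773 173.58690567]] 65.58880109070198 [[-0.4 -1.1]
 [ 0.1 -0.3]
 [ 0.1  0.2]
 [ 0.   0.8]
 [ 0.1  0.4]]
```

View pics/top0c.png

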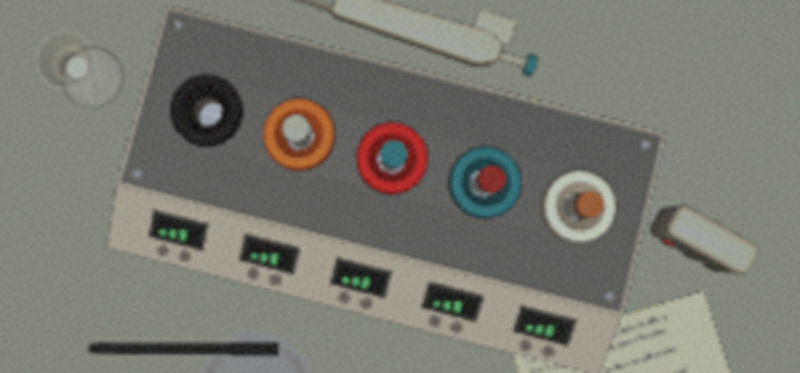

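The collar diameters (about 26 px, or 50 mm) and the 65.6 mm pitch match what was given. I'll hover and cross-check with the wrist camera.

```bash
cat >> h.py <<'E'
C=np.array([555.6,173.6]);D=np.array([-.2332,-.9724]);YAW=-0.2354
K={'black':-2,'orange':-1,'red':0,'teal':1,'white':2}
O=[np.pi,0,YAW]
def tcp(): return np.array(manip.current_tcp_pos()),R.from_euler('xyz',manip.current_ee_rot()).as_matrix()
def wplane(pose,uv,z):
    p,M=pose;i=cams.camera_info("wrist");T=i["T_tool_cam"]
    d=M@T[:3,:3]@(np.linalg.inv(i["intrinsics"])@[uv[0],uv[1],1]);c=p+M@T[:3,3]
    return c+d*(z-c[2])/d[2]
def wpix(pose,X):
    p,M=pose;i=cams.camera_info("wrist");T=i["T_tool_cam"]
    x=T[:3,:3].T@(M.T@(np.asarray(X)-p)-T[:3,3]);x=i["intrinsics"]@x;return x[:2]/x[2]
E
python3 - <<'E'
from h import *
for k in (-2,2):
    w=C+k*66*D
    for z in(103,230):print(k,z,kinematics.solve_ik([*w,z],O))
w=C-1*66*D
manip.goto([*w,300],O)
p=tcp();im=cams.capture("wrist");print(manip.current_time_s(),p[0])
np.save("p1.npy",np.c_[p[1],p[0]])
for n,k in K.items():print(n,wpix(p,[*(C+k*66*D),76]).round(1))
cv2.imwrite("pics/w1.png",im[:,:,::-1])
cv2.imwrite("pics/top1.png",cams.capture("top")[:,:,::-1])
E
```

```text
-2 103 [-0.82944791  0.60874979  0.41886328  1.71733029 -0.3063519   0.88072735
 -0.51596398]
-2 230 [-0.85008063  0.47469182  0.44475888  1.6079273  -0.22143332  1.10925114
 -0.58461168]
2 103 [-0.58905277  0.44079137  0.54042886  2.04105569 -0.33019551  0.74373507
 -0.08017628]
2 230 [-0.68130828  0.26447927  0.62532226  1.92537107 -0.18196697  1.00761704
 -0.21016517]
2.2917 [570.23664513 239.68106838 299.57224286]
black [281.2 126.6]
orange [280.8 186.4]
red [280.5 241.2]
teal [280.2 291.6]
white [279.9 338.1]
```

View pics/w1.png

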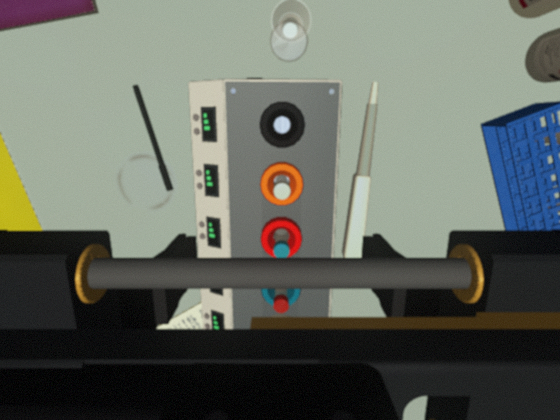

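The wrist view shows black at (282,124), orange (282,185) and red (281,239). All are within about 2 px of the predictions, so I'll fit them precisely.

```bash
python3 - <<'E'
from h import *
im=cv2.imread("pics/w1.png");hsv=cv2.cvtColor(im,cv2.COLOR_BGR2HSV);a=np.load("p1.npy");pose=(a[:,3],a[:,:3])
H,S,V=[hsv[:,:,k].astype(int) for k in range(3)];yy,xx=np.mgrid[:420,:560]
for n,(u,v) in {'black':(282,124),'orange':(282,185),'red':(281,239)}.items():
    m={'black':V<45,'orange':(H>5)&(H<20)&(S>150)&(V>90),'red':((H<5)|(H>174))&(S>130)&(V>80)}[n]
    m=m&((yy-v)**2+(xx-u)**2<28**2)
    cs,_=cv2.findContours(m.astype(np.uint8),cv2.RETR_EXTERNAL,cv2.CHAIN_APPROX_NONE)
    e=cv2.fitEllipse(cv2.convexHull(max(cs,key=cv2.contourArea)));p=wplane(pose,e[0],76)
    print(n,e[0],e[1],p.round(1),(p[:2]-(C+K[n]*66*D)).round(1))
print(wplane(pose,(282,190),113).round(1))
print('top cap white', onplane("top",(150+296/800*300,150+127*140/373),113))
E
```

```text
black (281.8949279785156, 124.33829498291016) (42.79831314086914, 44.03120422363281) [587.7 304.1  76. ] [1.3 2.2]
orange (281.28533935546875, 183.42535400390625) (42.54800033569336, 42.87126922607422) [572.3 241.   76. ] [1.3 3.2]
red (280.8453369140625, 237.74319458007812) (40.836734771728516, 41.98950958251953) [557.  177.7  76. ] [1.4 4.1]
[572.8 240.7 113. ]
top cap white [571.46993161 236.70357094 113.        ]
```

The top and wrist cameras differ by about 3 mm along the row. I'll use the scene camera as a third reading.

```bash
python3 - <<'E'
from h import *
im=cv2.imread("pics/scene0.png");hsv=cv2.cvtColor(im,cv2.COLOR_BGR2HSV)
H,S,V=[hsv[:,:,k].astype(int) for k in range(3)];yy,xx=np.mgrid[:420,:560]
for n,(u,v) in {'black':(239,181),'orange':(258,193),'red':(279,206),'teal':(303,221),'white':(330,237)}.items():
    m={'black':V<35,'orange':(H>3)&(H<20)&(S>130)&(V>80),'red':((H<5)|(H>174))&(S>130)&(V>70),'teal':(H>80)&(H<105)&(S>100),'white':(V>125)&(S<70)}[n]
    m=m&(((yy-v)/10.5)**2+((xx-u)/19)**2<1)
    cs,_=cv2.findContours(m.astype(np.uint8),cv2.RETR_EXTERNAL,cv2.CHAIN_APPROX_NONE)
    h=cv2.convexHull(max(cs,key=cv2.contourArea));x,y,w,hh=cv2.boundingRect(h)
    c=((x+(w-1)/2),y+(hh-1)/2);e=cv2.fitEllipse(h)
    for q in(c,e[0]):
        p=onplane("scene",q,76);print(n,np.round(q,1),(w,hh),p.round(1),(p[:2]-(C+K[n]*66*D)).round(1))
im=cv2.resize(im[150:280,160:400],(800,433),interpolation=cv2.INTER_CUBIC);cv2.imwrite("pics/s0c.png",im)
E
```

```text
black [238. 181.] (25, 15) [576.6 288.6  76. ] [ -9.8 -13.4]
black [237.8 180.9] (25, 15) [576.6 289.3  76. ] [ -9.7 -12.7]
orange [257.  192.5] (27, 18) [562.  227.2  76. ] [ -9.  -10.6]
orange [257.2 192.5] (27, 18) [562.2 226.8  76. ] [ -8.8 -11. ]
red [278.5 206. ] (28, 19) [545.8 163.5  76. ] [ -9.8 -10.1]
red [278.6 205.4] (28, 19) [547.4 164.7  76. ] [-8.2 -8.9]
teal [303. 221.] (29, 19) [530.3  99.6  76. ] [-9.9 -9.8]
teal [302.8 220.6] (29, 19) [531.1 100.7  76. ] [-9.1 -8.7]
white [330. 237.] (33, 21) [516.4  38.   76. ] [-8.4 -7.3]
white [329.7 236.5] (33, 21) [517.2  39.1  76. ] [-7.6 -6.1]
```

View pics/s0c.png

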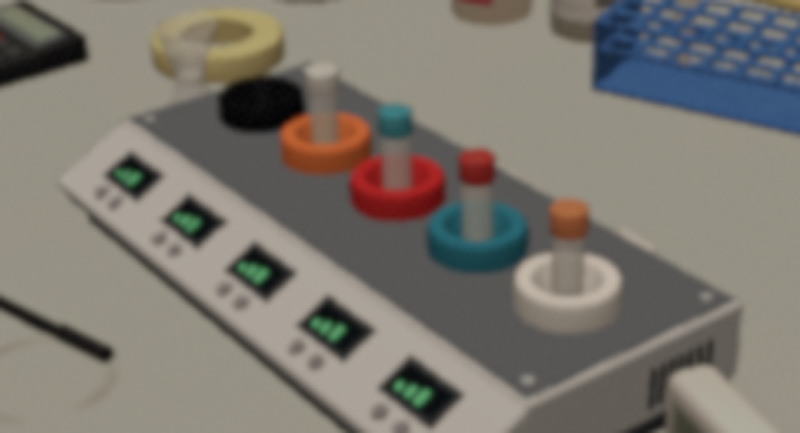

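Using the silhouette's mid-height (69 mm), the scene camera lands close to the top camera. I'll compromise at C+(0.7,1.3), then make the first grasp with the jaws across the row.

```bash
cat >> h.py <<'E'
C=C+[0.7,1.3]
def W(n): return C+K[n]*66*D
def st(t=''):
    f=np.array(manip.current_contact_force());p=np.array(manip.current_tcp_pos())
    print(t,'t%.1f'%manip.current_time_s(),'p',p.round(1),'F',f.round(1),'M',np.array(manip.current_wrist_torque()).round(2),'w%.3f'%manip.current_width())
E
python3 - <<'E'
from h import *
w=W('orange');st()
manip.move_l([*w,150],O,feed=200);st('hover')
manip.move_l([*w,104.5],feed=80);st('down')
cv2.imwrite("pics/w2.png",cams.capture("wrist")[:,:,::-1])
hand.grip(0.0);st('grip')
cv2.imwrite("pics/w3.png",cams.capture("wrist")[:,:,::-1])
E
```

```text
t2.3 p [570.4 239.3 299.7] F [ 0.1 -1.1 -0. ] M [-0.12  0.08 -0.03] w1.004
hover t3.2 p [572.6 239.3 151.1] F [ 0.7 -0.2  0.2] M [-0.12  0.11 -0.01] w1.001
down t4.0 p [571.9 239.  104.4] F [-0.5  0.   0.7] M [-0.12  0.04  0.01] w1.000
grip t5.2 p [571.7 239.1 104.5] F [ 0.1  0.  -0.7] M [-0.1   0.01 -0.01] w0.180
```

View pics/w3.png

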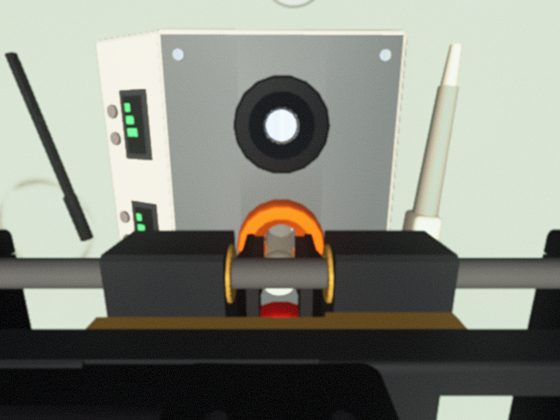

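The wrist view shows the orange-collar tube between the pads, with the empty black well ahead at (282,124). Now lift and check.

```bash
python3 - <<'E'
from h import *
pose=tcp();w=W('orange')
p=wplane(pose,(281.5,124),76);print('black',p.round(1),(p[:2]-W('black')).round(1))
manip.move_l([*w,210],feed=150);st('lift')
im=cams.capture("scene");cv2.imwrite("pics/s4.png",cv2.resize(im[60:280,130:430],(800,587))[:,:,::-1])
cv2.imwrite("pics/w4.png",cams.capture("wrist")[:,:,::-1])
E
```

```text
black [588.2 304.6  76. ] [1.2 1.3]
lift t6.1 p [570.9 239.  209. ] F [-0.4 -0.4 -1.3] M [-0.15  0.07 -0.03] w0.187
```

View pics/s4.png

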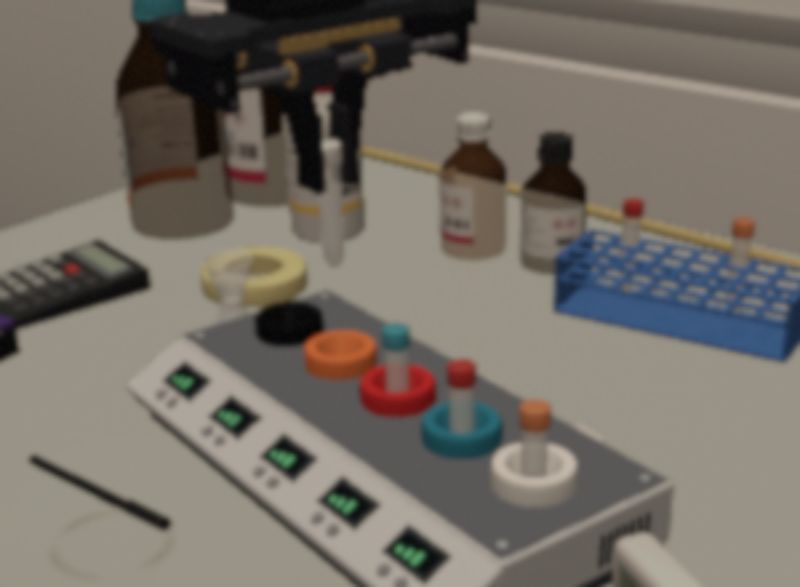

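View pics/w4.png

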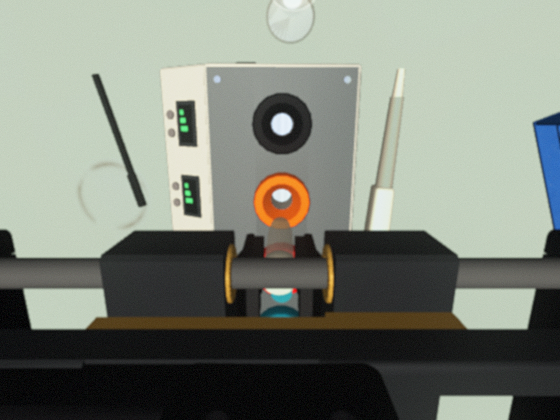

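The scene view shows the white-cap tube hanging upright in the jaws above the row. The orange well is now empty. I'll do a guarded placing in the black well.

```bash
cat >> h.py <<'E'
ZG=104.5
def place(n,off=(0,0)):
    w=W(n)+off
    manip.move_l([*w,205],O,feed=200)
    manip.move_l([*w,ZG+50],feed=150);st('over')
    for z in (40,30,20,10,4,1):
        manip.move_l([*w,ZG+z],feed=80)
        f=np.array(manip.current_contact_force())
        if np.linalg.norm(f)>4: st('z+%d'%z)
        if np.linalg.norm(f)>15: print('STOP');return False
    st('in');return True
def release(n,off=(0,0)):
    hand.grip(1.0);manip.move_l([*(W(n)+off),150],feed=150);st('rel')
def pick(n,off=(0,0)):
    w=W(n)+off
    p=np.array(manip.current_tcp_pos())
    if np.linalg.norm(p[:2]-w)>5: manip.move_l([*p[:2],150],O,feed=200);manip.move_l([*w,150],O,feed=200)
    manip.move_l([*w,ZG],feed=100);st('down');hand.grip(0.0);st('grip')
    manip.move_l([*w,205],feed=200);st('lift')
def pic(cam,f):
    im=cams.capture(cam)
    if cam=='scene': im=cv2.resize(im[60:280,130:430],(800,587))
    cv2.imwrite(f"pics/{f}.png",im[:,:,::-1])
E
python3 - <<'E'
from h import *
print(place('black'));pic('scene','s5')
E
```

```text
over t7.1 p [587.4 302.3 154.8] F [-0.8  0.9 -0.9] M [-0.1   0.08 -0.  ] w0.183
in t8.7 p [587.  303.3 105.4] F [-0.1 -0.7 -0.4] M [-0.07  0.06  0.04] w0.183
True
```

View pics/s5.png

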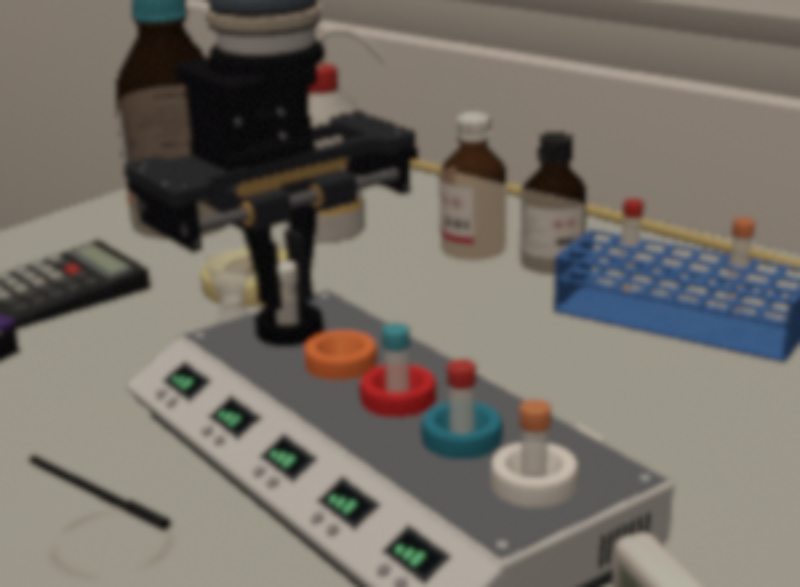

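The tube slid into the black well with no contact force. Release it and do the orange tube.

```bash
python3 - <<'E'
from h import *
release('black');pic('scene','s6a')
pick('white')
if place('orange'): release('orange')
pic('scene','s6')
E
```

```text
rel t10.6 p [587.  303.3 150.2] F [ 0.3 -0.3  0.1] M [-0.05  0.1  -0.02] w0.998
down t12.9 p [525.8  46.6 104.5] F [-0.1 -0.1 -0.1] M [-0.17  0.05 -0.02] w0.996
grip t14.1 p [525.5  46.6 104.5] F [-0.7 -0.7 -0.3] M [-0.13  0.09 -0.02] w0.181
lift t14.7 p [524.8  46.7 204.2] F [-0.6 -0.5 -0.6] M [-0.12  0.13 -0.01] w0.184
over t16.4 p [572.  238.3 154.8] F [ 1.3 -1.1  0.2] M [-0.07  0.15 -0.04] w0.177
in t18.0 p [571.5 239.1 105.4] F [-0.1  0.8  0.1] M [-0.09  0.05  0.03] w0.183
rel t19.7 p [571.6 239.1 150.1] F [ 0.5  0.3 -0. ] M [-0.11  0.14 -0.07] w1.001
```

View pics/s6.png

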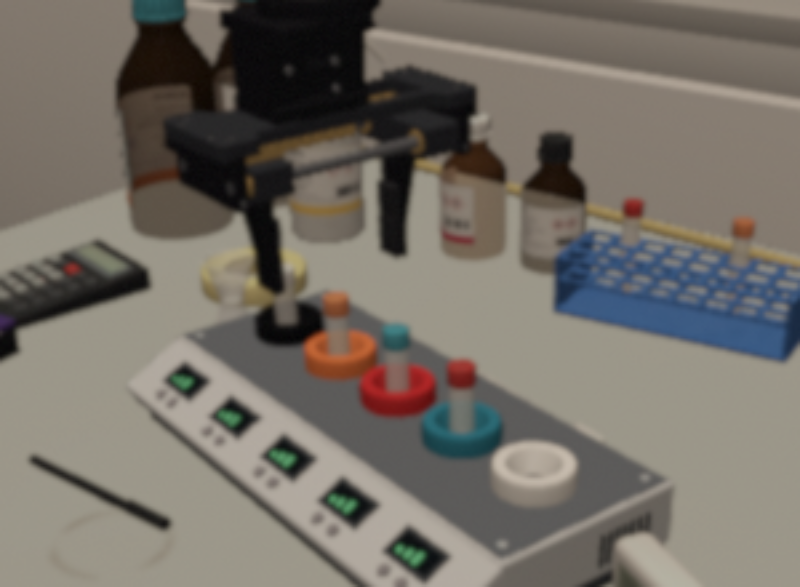

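The orange tube stands in the orange well at (337,325). The white tube is in black, and the white well is empty. Next: white to white, then teal to black.

```bash
python3 - <<'E'
from h import *
pick('black')
if manip.current_width()>.1 and place('white'):
    release('white');pic('scene','s7a')
    pick('red')
    if manip.current_width()>.1 and place('black'): release('black')
pic('scene','s7')
E
```

```text
down t21.1 p [587.4 302.9 104.6] F [-0.2 -0.2 -0.3] M [-0.1   0.08  0.04] w1.000
grip t22.3 p [587.1 303.2 104.5] F [-0.2 -0.  -0.2] M [-0.09  0.01  0.  ] w0.183
lift t22.9 p [586.3 303.1 204.1] F [ 0.2  0.3 -0.6] M [-0.03  0.1  -0.01] w0.182
over t24.9 p [525.8  46.9 154.5] F [ 0.8  0.9 -0.2] M [-0.07  0.08  0.01] w0.184
in t26.5 p [525.4  46.5 105.4] F [ 0.6 -0.3 -0.6] M [-0.14  0.03  0.04] w0.181
rel t28.2 p [525.4  46.7 150. ] F [ 0.6  0.3 -0.2] M [-0.14  0.1  -0.01] w0.999
down t30.0 p [556.6 174.4 104.6] F [ 0.6 -0.5  0.5] M [-0.12  0.1   0.03] w0.999
grip t31.1 p [556.3 174.9 104.5] F [ 1.   0.5 -0.9] M [-0.1   0.06  0.04] w0.189
lift t31.8 p [555.5 174.9 204.1] F [-0.3  0.1 -1.3] M [-0.15  0.08  0.02] w0.180
over t33.1 p [587.4 302.3 154.8] F [ 0.2 -0.5  1.1] M [-0.09  0.08  0.01] w0.182
in t34.7 p [586.9 303.2 105.4] F [0.5 0.3 1. ] M [-0.08  0.12  0.02] w0.187
rel t36.4 p [587.  303.4 150.2] F [0.3 0.4 0.6] M [-0.09  0.05 -0.02] w0.997
```

View pics/s7.png

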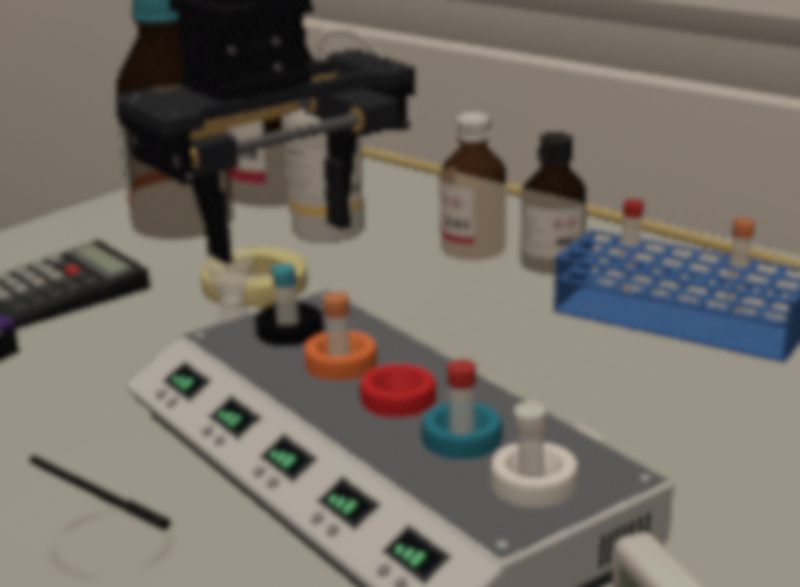

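The white tube is in the white well at (530,440) and teal is parked in black at (285,290). The red well is empty. Now red to red, then teal to teal.

```bash
python3 - <<'E'
from h import *
pick('teal')
if manip.current_width()>.1 and place('red'):
    release('red')
    pick('black')
    if manip.current_width()>.1 and place('teal'):
        release('teal');p=W('teal')
        manip.move_l([*p,280],feed=200);manip.goto([350,420,300],[np.pi,0,.8])
pic('scene','s8');pic('top','t8')
im=cv2.imread('pics/t8.png');cv2.imwrite('pics/t8.png',cv2.resize(im[150:290,150:450],(800,373),interpolation=cv2.INTER_CUBIC));st()
E
```

```text
down t38.5 p [541.2 110.9 104.5] F [0.1 0.2 0.5] M [-0.12  0.07  0.03] w0.999
grip t39.6 p [540.9 110.7 104.5] F [ 0.2 -0.4 -0.2] M [-0.09  0.06  0.03] w0.181
lift t40.3 p [540.1 110.7 204.2] F [-1.1  0.4 -0.7] M [-0.07  0.05  0.04] w0.183
over t41.2 p [556.4 173.9 154.5] F [1.4 0.1 0.5] M [-0.05  0.05  0.07] w0.185
in t42.9 p [556.2 174.9 105.4] F [-0.1  0.7 -0.1] M [-0.09  0.05 -0.01] w0.185
rel t44.6 p [556.2 175.  150.1] F [-1.6  0.9 -0.4] M [-0.13  0.12 -0.04] w0.998
down t46.3 p [587.3 302.9 104.5] F [-0.6  0.1  0.7] M [-0.09  0.07 -0.01] w1.004
grip t47.4 p [587.1 303.3 104.5] F [-0.4  0.6  0.2] M [-0.08  0.02  0.06] w0.185
lift t48.1 p [586.3 303.1 204.1] F [-0.4  0.1 -0.3] M [-0.09  0.1   0.  ] w0.184
over t49.7 p [541.2 111.4 154.5] F [-0.1  0.5  0.8] M [-0.08  0.04 -0.04] w0.183
in t51.3 p [540.8 110.7 105.4] F [-0.   0.1  0.5] M [-0.12  0.09 -0.02] w0.188
rel t53.1 p [540.8 110.9 150. ] F [ 0.6 -0.3  0.2] M [-0.1   0.03  0.01] w1.001
 t55.4 p [351.6 418.5 300. ] F [-0.4 -0.2 -0.1] M [-0.03 -0.01 -0.05] w1.003
```

View pics/s8.png

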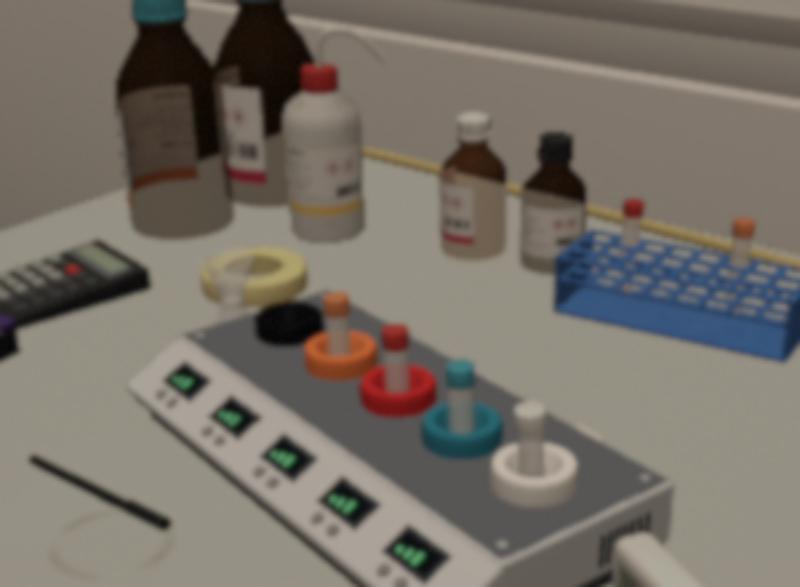

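View pics/t8.png

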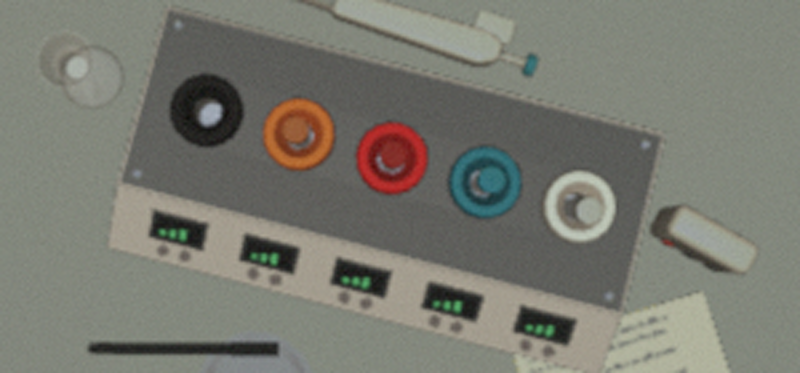

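The four caps match their collars, and the cap-top rows in the scene view match the originally seated tubes to within 2 px. The black well is empty and the flask has not moved from (75,68). Handing in.

```bash
python3 -c "
from workcell import close_job
print(close_job())"
```

```text
the job is handed in; nothing more can be done
None
```

All four tubes now stand in the wells matching their caps, and the job is handed in at about 55 s of the 128 s limit. I made two three-move swaps through the black well: white/orange first, then teal/red.

**Last checks:**
- **Tubes:** each cap colour matches its collar. Cap-top heights in the scene view match the originally seated tubes to within 2 px, so they look fully down.
- **Black well and flask:** the black well is empty, and the flask is still standing where it was.
- **Forces:** contact force stayed below about 2 N at every reading, including every placing. The arm was parked clear of everything at the end.

**Disagreements:**
- **Well positions:** the wrist and top cameras differed by up to about 3 mm along the row (4 mm on the partly hidden red collar). I used a compromise position, and every tube went in without measurable force.
- **Grip width:** the gripper read about 16 mm, not the 17.6 mm cap diameter. The pads probably held the body just below the cap, or the reading is slightly off. No tube slipped.

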